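# Hold the gland plate over the terminal box's roof opening

### The job

Swing the terminal box's door wide open by its handle, about square to the box, so that a workmate can reach inside. Then pick up the larger gland plate and hold it level over the opening in the box's roof, about 15 mm above it, with its four screw holes lined up over the four threaded holes, so that the cables can be fed in and the screws started; finish while still holding it there. Do not let the plate touch the box, and leave everything else on the bench where it is.

Things in the scene. Friction and masses are not known exactly. Their poses are not given: they have to be found in the camera images.
- box: stainless steel terminal box, 150 mm deep (x) x 200 mm wide (y) x 200 mm high, bolted to the bench with its door side (-x of its own frame) towards the robot. Origin: centre of its underside; z up. Its flat roof is at z = 200 mm and has a 45 x 85 mm opening in the middle, with a rubber gasket round it that stands 2 mm proud of the roof, and one threaded hole at each corner of the opening
- door (a joint): the box's 12 mm thick door, covering its front. 0 = closed, grows as it opens, 1.57 = square to the box, stop at 1.9 rad. Upright hinge on the box's left front edge (+y of the box); the free edge swings towards the robot, then left (clockwise from above). Starts closed or ajar up to 0.25 rad; no latch, needs about 1 N at the handle, stays where it is left
- door_handle (a point): point on the handle's axis, 35 mm below the box's top. The handle is a dark upright round bar 12 mm thick near the door's free edge, 39 mm clear of the door, spanning heights 118 to 188 mm, joined to the door by a level arm at each end. The frame turns with the door: x points from bar to door, y along the door to the hinge, z up
- door_hinge (a point): point on the door's upright hinge axis, at the handle point's height; the handle is 172 mm along the door and 57 mm out from it
- plate: the larger gland plate, loose, flat on the bench: aluminium, 100 (x) x 140 (y) x 6 mm, four 12 mm screw holes, and a metal cable gland upright in its middle: a hexagon 40 mm across flats from 6 to 34 mm up, two flats facing +x and -x, then a round 38 mm top up to 52 mm. Origin: centre of its underside, z up. 0.32 to 0.52 kg, balanced at the gland. May go on either way round
- gland_grip (a point): point on the gland's axis, 28 mm above the plate's underside, 22 mm above its upper face
- hole0 (a point): centre of a 12 mm screw hole in the plate, at the underside; in the plate's frame x +38, y +58 mm
- hole1 (a point): centre of a 12 mm screw hole in the plate, at the underside; in the plate's frame x +38, y -58 mm
- hole2 (a point): centre of a 12 mm screw hole in the plate, at the underside; in the plate's frame x -38, y -58 mm
- hole3 (a point): centre of a 12 mm screw hole in the plate, at the underside; in the plate's frame x -38, y +58 mm
- tap0 (a point): centre of a 6 mm threaded hole in the box's roof, at the roof's surface; in the box's frame x +38, y +58 mm, height 200 mm
- tap1 (a point): centre of a 6 mm threaded hole in the box's roof, at the roof's surface; in the box's frame x +38, y -58 mm, height 200 mm
- tap2 (a point): centre of a 6 mm threaded hole in the box's roof, at the roof's surface; in the box's frame x -38, y -58 mm, height 200 mm
- tap3 (a point): centre of a 6 mm threaded hole in the box's roof, at the roof's surface; in the box's frame x -38, y +58 mm, height 200 mm
- small_plate: the smaller gland plate, 70 x 100 x 6 mm with a gland 24 mm across flats; for another box: leave it
- screwdriver: screwdriver lying on the bench: leave it
- bottle: white plastic bottle, 68 mm across, 190 mm tall: leave it
- screw_dish: round steel dish of screws, 80 mm across, 30 mm high: leave it
- tape_roll: roll of paper tape lying flat, 100 mm across, 25 mm high: leave it
- scanner: grey hand-held code scanner lying on its side, 48 mm high: leave it
- tub: white round tub with a lid, 80 mm across, 85 mm tall: leave it
Mind the look-alikes: they are no part of the job. What is shaped like the plate but blue or green is not meant.

How it is judged:
By the outcome, as a careful person would: the job done as asked, in the order asked, and still so for the second after the job is handed in, while the arm keeps its last pose, push and grip.
It also fails if it takes over 69 s, if anything falls off the work surface, if the arm or the gripper's body presses on something with over 40 N, if the wrist force passes 120 N, or if a joint passes its speed limit or range.

### The arm

A 7-joint arm with a two-finger parallel gripper is mounted at the origin on the work surface. World frame = base frame: x ahead of the robot, y to its left, z up, the work surface at z = 0. Lengths are in m, angles in rad, forces in N, time in s.
With the tool pointing down it reaches from about 0.425 to 0.825 m from the base axis. Payload 3.6 kg.
Tool frame: the origin (TCP) lies between the finger pads; the fingertips stand robot.tips_ahead ahead of it and the grasp point (between the pads) lies 8 mm behind it (robot.tips_ahead is the distance from the TCP to the fingertips, in m); z points along the fingers, y is the line along which they close (so a half turn about z gives the same grasp; the last joint's range is limited). The gripper opens to 85 mm and grips with 20 to 120 N. Pads are 22 mm wide; open, the fingers measure 114 mm over their backs; the gripper's body (76 mm by 85 mm) begins 54 mm behind the grasp point. The pads swing forward as they close: fully open they stand 13 mm farther back than shut.
Start: joints at [-1.26, 0.615, -0.013, 1.423, 0.008, 1.103, -0.04], TCP at [0.215, 0.613, 0.242] pointing down, gripper open.
Joint ranges: [-3.12, 3.12], [-0.3, 2.06], [-1.34, 1.32], [0.26, 2.42], [-1.36, 4.5], [0.01, 1.98], [-2.84, 2.84]. Speed limits (rad/s): [2.79, 2.79, 3.14, 3.14, 3.14, 3.14, 3.14].

### API

Orientations are given as a unit quaternion [x, y, z, w].
In Python, from station import robot, eyes, order gives the robot as it stands.
- The arm moves only by the tool step_arm, never from a script. Its argument "targets" is a list that holds one entry, the list of rows, each a list of 7 numbers: the shift along the tool's x, y, z in units of 0.05 m (1.0 is 0.05 m), then the turn, a rotation vector about the tool's x, y, z in units of 4 degrees (1.0 is 4 degrees), then the opening, from 0 (shut) to 1 (fully open). A call has 1 to 10 rows; each row shifts and turns the commanded pose from where the row before left it, along the tool's axes as they then stand; what a row does not reach is not made up. A row lasts 1/10 s, in which the tool goes at most 50 mm and 8.59 degrees, less where a joint would pass 70% of its speed; a pose out of reach is approached as far as the arm can. A call with a number of a shift or a turn outside -1 to 1 is refused whole. A call with a gripper value outside its range is refused whole. The fingers move at their own pace and stop on an object; "newtons" is the grip in N (left out, the last holds). Time passes only in rows, so rows that do not move let the fingers close. It gives the time, the measured TCP pose, the force, the opening and the grip force at its end, in the units of the state.
- robot.state(): the state, without advancing time (a new reading comes with each control period).
- eyes.capture(name): name is "side" or "top"; returns the picture (480x640x3 uint8, red, green, blue); there is no depth.
- eyes.camera_params(name): a dict with "fx", "fy", "cx", "cy" (pixels), "k1" (the pictures are not rectified: a ray, as slopes to the right and down, at radius r is drawn at 1 + k1 r^2 times it, then the intrinsics apply), "R" (3x3) and "t" (3): a world point X has camera coordinates R X + t. Camera axes: x right, y down, z forward; pixel columns grow to the right and rows downward; lengths in m; the calibration is good to about 2 mm. A picture is of the moment at which its call begins. camera_params takes no time and is no camera call.
- order.job_done(): hands the job in; it is judged then, once.
Trained networks look in the newest picture that a camera, given by its name, has taken for a name from the list of things; names that differ only in an ending like _2 or _b are one class to them, and where a whole thing is asked for, a point or a joint stands for the part that bears it (a point fixed in the world has none). Each returns a list of dicts, best first, with "confidence" (0 to 1); they miss things now and then, are a little off and sometimes report something else, mostly with a low value. They report only what shows in the picture. A call takes as long as a camera call. They do not tell look-alikes from the thing itself.
- eyes.masks_of(camera, thing): "region" (480x640 bool, what is visible of it) and "extent" ([left, top, right, bottom] in pixels, round what is visible of it).
- eyes.mark_of(camera, thing): "uv" ([column, row] in pixels: a listed point, or the origin of a listed thing).
The state is a dict: "clock": time; "joints": joint angles; "joint_vel": joint speeds; "joint_torque": joint torques, N m; "position": TCP position; "tcp_rot": TCP orientation; "ft_force": force on the tool from outside, world axes, zero at the start; "wrist_torque": the same for the moment, N m; "width": finger opening in m; "gripper_force": force on a finger pad.
Only numpy, scipy, OpenCV 4.12 (cv2) and the standard library are available. Lean on these libraries where they do the work, as an engineer would, in place of code of your own. Each camera call takes 0.05 s, during which the arm holds its last target. There are 200 camera calls.

## Working session

There is one attempt and no reset: what is moved stays moved. The work goes in short steps, Python scripts to look and compute and a tool call to move; the robot and the scene stay as the last step left them, time stands still between calls to the robot, and variables do not carry over. Pictures are saved under pics/ and viewed, at most 10 in all, crops included, and the job is handed in when it is done.

Besides the shell and the picture viewer there is one more tool, called after "Call:" by a JSON object that holds its "api" and its "payload". step_arm: Moves the arm, as the interface text tells. Shifts and turns lie within -1 to 1; 1 stands for 0.05 m of shift or 4 degrees of turn. Its arguments: {"type":"object","properties":{"targets":{"type":"array"},"newtons":{"type":"number"}},"required":["targets"]}

```bash
ls; mkdir -p pics
python3 - <<'E'
from station import robot, eyes, order
import cv2,numpy as np
s=robot.state();print({k:np.round(v,3) for k,v in s.items()}, robot.tips_ahead)
for c in("side","top"):
    p=eyes.camera_params(c);print(c,{k:np.round(v,3).tolist() for k,v in p.items()}, (-np.array(p["R"]).T@np.array(p["t"])).round(3))
    cv2.imwrite(f"pics/{c}0.png",eyes.capture(c)[:,:,::-1])
    for t in ["box","door_handle","door_hinge","plate","gland_grip","hole0","hole1","hole2","hole3","tap0","tap1","tap2","tap3","small_plate","bottle"]:
        print(t,[(np.round(m["uv"],1).tolist(),round(m["confidence"],2)) for m in eyes.mark_of(c,t)[:4]])
E
```

```text
pics
{'clock': np.float64(0.0), 'joints': array([-1.26 ,  0.616, -0.013,  1.425,  0.008,  1.103, -0.04 ]), 'joint_vel': array([-0.001,  0.002, -0.   ,  0.001,  0.001, -0.   , -0.001]), 'joint_torque': array([-0.0000e+00, -4.6922e+01,  2.5900e-01, -1.7103e+01,  1.0000e-02,
        1.0000e-02, -0.0000e+00]), 'position': array([0.215, 0.613, 0.241]), 'tcp_rot': array([ 0.168,  0.986, -0.001, -0.   ]), 'ft_force': array([-0.168,  0.757, -1.121]), 'wrist_torque': array([0.067, 0.027, 0.038]), 'gripper_force': np.float64(0.0), 'width': np.float64(0.086)} 0.011
side {'fx': 463.852, 'fy': 463.852, 'cx': 316.093, 'cy': 242.618, 'k1': -0.115, 'R': [[0.949, -0.315, -0.018], [-0.245, -0.701, -0.67], [0.199, 0.64, -0.742]], 't': [-0.488, 0.246, 1.181]} [ 0.289 -0.737  1.032]
box [([354.5, 252.5], 0.86), ([346.6, 221.8], 0.28)]
door_handle [([300.2, 236.4], 0.57), ([345.9, 388.1], 0.19)]
door_hinge [([318.0, 193.0], 0.83)]
plate [([267.4, 308.5], 0.66), ([329.0, 366.9], 0.64), ([386.9, 343.5], 0.32)]
gland_grip [([266.6, 306.3], 0.93), ([332.0, 356.5], 0.92), ([253.3, 384.4], 0.78)]
hole0 [([270.1
[... 1624 characters left out ...]
2, 328.4], 0.87)]
hole2 [([391.6, 279.9], 0.95), ([392.0, 356.7], 0.94), ([436.0, 298.2], 0.93), ([399.2, 328.4], 0.87)]
hole3 [([391.6, 279.9], 0.95), ([392.0, 356.7], 0.94), ([436.0, 298.2], 0.93), ([399.2, 328.4], 0.87)]
tap0 [([260.9, 198.0], 0.89), ([309.7, 208.0], 0.78), ([315.4, 172.8], 0.75), ([265.3, 169.1], 0.59)]
tap1 [([260.9, 198.0], 0.89), ([309.7, 208.0], 0.78), ([315.4, 172.8], 0.75), ([265.3, 169.1], 0.59)]
tap2 [([260.9, 198.0], 0.89), ([309.7, 208.0], 0.78), ([315.4, 172.8], 0.75), ([265.3, 169.1], 0.59)]
tap3 [([260.9, 198.0], 0.89), ([309.7, 208.0], 0.78), ([315.4, 172.8], 0.75), ([265.3, 169.1], 0.59)]
small_plate [([411.6, 219.4], 0.79)]
bottle [([173.2, 213.1], 0.75)]
```

View pics/side0.png

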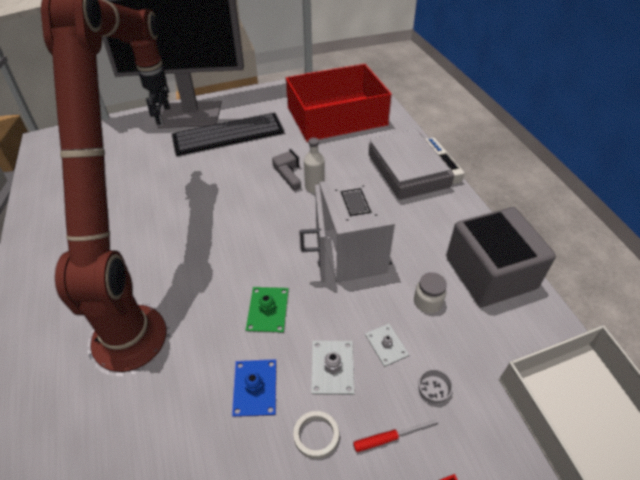

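View pics/top0.png

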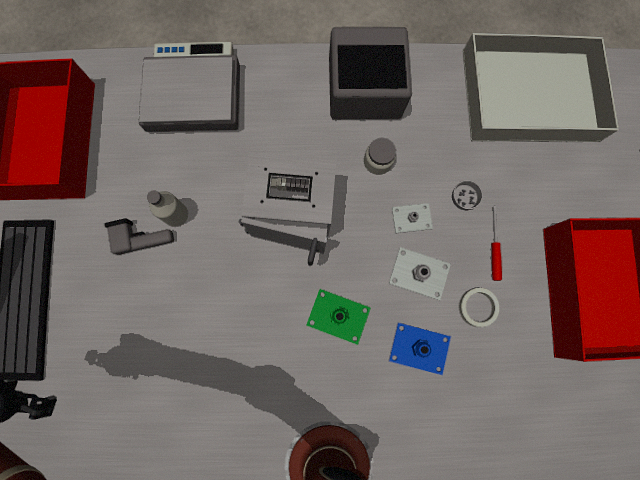

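The wanted plate is the grey one, at about (420,273) in the top picture and (332,362) in the side picture. The blue and green plates are look-alikes. The box roof is at about (290,187) in the top picture, and the door is ajar with its handle at about (316,248).

```bash
cat > h.py <<'E'
import numpy as np, cv2
from scipy.optimize import least_squares
from scipy.spatial.transform import Rotation as R
from station import robot, eyes, order
P={c:eyes.camera_params(c) for c in("side","top")}
def proj(c,X):
    p=P[c];x=np.atleast_2d(X)@np.array(p["R"]).T+np.array(p["t"]);s=x[:,:2]/x[:,2:]
    s=s*(1+p["k1"]*(s**2).sum(1,keepdims=True));return s*[p["fx"],p["fy"]]+[p["cx"],p["cy"]]
def marks(c,t,mc=.3): return np.array([m["uv"] for m in eyes.mark_of(c,t) if m["confidence"]>mc]).reshape(-1,2)
H=np.array([[38,58],[38,-58],[-38,-58],[-38,58]])/1e3
def rz(a): return np.array([[np.cos(a),-np.sin(a)],[np.sin(a),np.cos(a)]])
def pts(q,z,M=H): return np.c_[M@rz(q[2]).T+q[:2],np.full(len(M),z)]
def fit(q,z,det,M=H,tol=15,rounds=3):
    """pose x,y,yaw of planar hole pattern at height z from detections per camera"""
    for i in range(rounds):
        pr=[]
        for c in det:
            uv=proj(c,pts(q,z,M))
            for j,u in enumerate(uv):
                if len(det[c])==0: continue
                d=np.linalg.norm(det[c]-u,axis=1);k=d.argmin()
                if d[k]<tol: pr.append((c,j,det[c][k]))
        f=lambda q:np.concatenate([proj(c,pts(q,z,M)[j])[0]-u for c,j,u in pr])
        r=least_squares(f,q,loss="soft_l1");q=r.x;tol=max(5,tol/2)
    return q,[(c,j,f(q)[2*i:2*i+2].round(1).tolist()) for i,(c,j,_) in enumerate(pr)]
def ground(c,uv,z):
    return least_squares(lambda a:proj(c,[a[0],a[1],z])[0]-uv,[.5,0]).x
E
python3 - <<'E'
from h import *
for c in P: eyes.capture(c)
ht={c:marks(c,"hole0") for c in P}; tt={c:marks(c,"tap0") for c in P}
g=ground("top",[423.9,273.7],.028)
for a in (-.2,-.1+1.57): 
    q,r=fit(np.r_[g,a],.006,ht);print("plate",q.round(4),r)
b=ground("top",[290,187],.2)
q,r=fit(np.r_[b,-.03],.2,tt);print("box",q.round(4),r)
hb={c:marks(c,"door_handle")[:1] for c in P}; hi={c:marks(c,"door_hinge")[:1] for c in P}
print(hb,hi)
def hp(a): # door angle -> handle pos box frame
    h=np.array([-.075,.1]); v=np.array([-.057,-.172]); return h+rz(-a)@v
def X(p,q): return np.r_[rz(q[2])@p+q[:2],.165]
for sgn in (1,):
  f=lambda a:np.concatenate([(proj(c,X(hp(a[0]),q))[0]-u) for c in P for u in hb[c]])
  s=least_squares(f,[.15]);print("door",s.x,s.fun,X(hp(s.x[0]),q))
print("hinge",X(np.array([-.075,.1]),q),[(proj(c,X(np.array([-.075,.1]),q))[0]-hi[c]) for c in P])
E
```

```text
plate [ 0.4712 -0.2454 -0.3321] [('side', 0, [1.2, -1.4]), ('side', 1, [-1.7, -2.0]), ('side', 2, [-0.1, 0.3]), ('side', 3, [-0.5, -1.2]), ('top', 0, [1.6, -0.7]), ('top', 1, [1.0, -2.6]), ('top', 2, [0.0, 0.5]), ('top', 3, [0.8, 1.8])]
plate [ 0.4705 -0.2439  1.6759] [('side', 1, [0.2, -2.2]), ('side', 3, [0.1, 0.3]), ('top', 1, [0.5, 0.1]), ('top', 3, [0.0, 0.4])]
box [ 0.6573  0.0866 -0.1186] [('side', 1, [-1.7, 0.4]), ('side', 2, [1.9, -2.6]), ('side', 3, [-0.2, 1.1]), ('top', 0, [-0.3, -0.7]), ('top', 1, [2.1, 0.9]), ('top', 2, [0.2, -1.6]), ('top', 3, [-1.3, 0.7])]
{'side': array([[297.3, 238.3]]), 'top': array([[309.8, 260.7]])} {'side': array([[318. , 190.7]]), 'top': array([[243.3, 218.6]])}
door [0.17548603] [ 2.97848733 -2.52056755 -3.03429189  0.40967933] [0.4902336  0.04667751 0.165     ]
hinge [0.59463693 0.19477526 0.165     ] [array([[ 2.36379965, -0.34368768]]), array([[-1.49608723, -1.83866376]])]
```

```bash
cat >> h.py <<'E'
def crop(img,c,ctr,w=100,h=75,s=4,P3=None,col=(0,0,255)):
    x0,y0=int(ctr[0]-w/2),int(ctr[1]-h/2)
    o=cv2.resize(img[y0:y0+h,x0:x0+w,::-1],None,fx=s,fy=s,interpolation=cv2.INTER_CUBIC)
    for u in proj(c,P3): cv2.circle(o,tuple(int(v) for v in ((u-[x0,y0]+.5)*s).round()),3,col,1)
    return o
E
python3 - <<'E'
from h import *
qb=np.array([.6573,.0866,-.1186]);qp=np.array([.4712,-.2454,-.3321])
rect=lambda a,b:np.array([[a,b],[a,-b],[-a,-b],[-a,b]])/2e3
B=np.r_[pts(qb,.2),pts(qb,.2,rect(150,200)),pts(qb,.2,rect(45,85)),[[.4902,.0467,.188],[.4902,.0467,.118]]]
Q=np.r_[pts(qp,.006),pts(qp,.006,rect(100,140)),[[qp[0],qp[1],.052]]]
I={c:eyes.capture(c) for c in P}
rows=[np.hstack([crop(I[c],c,proj(c,X[:4].mean(0))[0]+o,P3=X) for c,o in (("top",(0,20)),("side",(-10,10)))] ) for X in (B,)]
rows+=[np.hstack([crop(I[c],c,proj(c,Q[:4].mean(0))[0],P3=Q) for c in("top","side")])]
cv2.imwrite("pics/ov1.png",np.vstack(rows))
E
```

```text
(no output)
```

View pics/ov1.png

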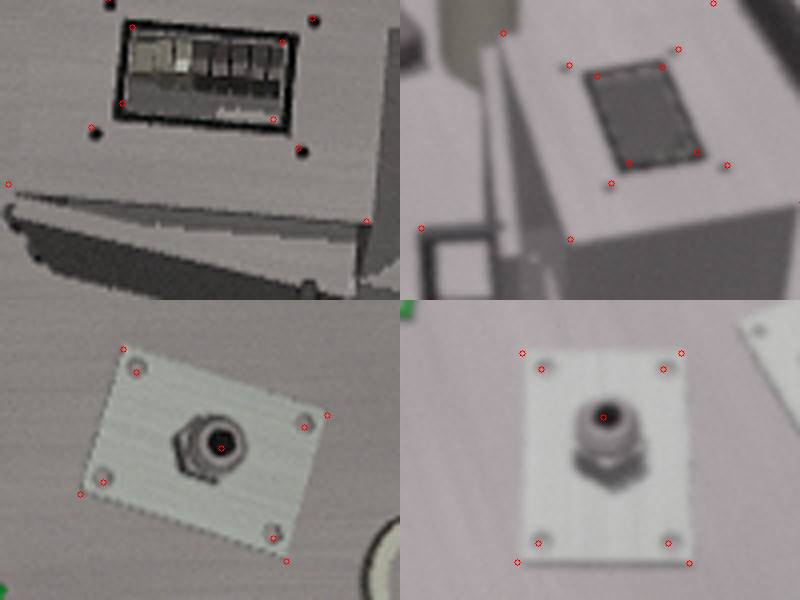

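The fit is within about 1 px: the taps in the top view sit about +0.8 px right and down of the model, and in the side view about −1 and +0.7. I'll refine with image centroids.

```bash
cat >> h.py <<'E'
def refine(img,uv,r=4):
    """centroid of the dark blob near uv"""
    g=img.astype(float).mean(2);u,v=np.round(uv).astype(int)
    w=g[v-r:v+r+1,u-r:u+r+1];w=np.clip(np.percentile(w,60)-w-6,0,None)
    yy,xx=np.mgrid[v-r:v+r+1,u-r:u+r+1];return np.array([(w*xx).sum(),(w*yy).sum()])/w.sum()
E
python3 - <<'E'
from h import *
I={c:eyes.capture(c) for c in P}
for n,q,z in(("box",[.6573,.0866,-.1186],.2),("plate",[.4712,-.2454,-.3321],.006)):
    q=np.array(q);D={}
    for c in P:
        D[c]=np.array([refine(I[c],u) for u in proj(c,pts(q,z))]); D[c]=np.array([refine(I[c],u) for u in D[c]])
        print(n,c,*[np.round(x,4) if i==0 else [y[2] for y in x] for i,x in enumerate(fit(q,z,{c:D[c]}))])
    print(n,"both",fit(q,z,D))
E
```

```text
box side [ 0.6466  0.0833 -0.0588] [[-0.2, -3.3], [0.2, 1.5]]
box top [ 0.6542  0.0848 -0.1016] [[-0.7, -0.7], [0.4, -0.5], [0.8, 0.9], [-0.5, 0.3]]
box both (array([ 0.65371006,  0.08541532, -0.10451338]), [('side', 1, [1.6, 1.0]), ('top', 0, [-0.9, -0.5]), ('top', 1, [0.2, -0.2]), ('top', 2, [0.4, 1.2]), ('top', 3, [-0.8, 0.4])])
plate side [ 0.474  -0.2444 -0.3386] [[-0.1, 0.2], [0.0, -0.2], [-0.0, -0.0], [0.1, 0.0]]
plate top [ 0.4728 -0.2456 -0.3319] [[0.5, 1.3], [-1.8, 0.5], [-0.1, -0.9], [0.6, -0.6]]
plate both (array([ 0.47363906, -0.24494342, -0.33615496]), [('side', 0, [-0.2, 0.4]), ('side', 1, [-0.0, -0.0]), ('side', 2, [-0.0, 0.3]), ('side', 3, [-0.1, 0.3]), ('top', 0, [0.3, 1.0]), ('top', 1, [-2.0, 0.3]), ('top', 2, [-0.5, -1.2]), ('top', 3, [0.3, -1.0])])
```

Run:
```python
from h import *
I={c:eyes.capture(c) for c in P}
q=np.array([.6573,.0866,-.1186]);D={}
off={"side":(-1,.8),"top":(.8,.9)}
for r in (2,3):
    for c in P:
        D[c]=np.array([refine(I[c],u+off[c],r) for u in proj(c,pts(q,.2))]); D[c]=np.array([refine(I[c],u,r) for u in D[c]])
        print(r,c,(D[c]-proj(c,pts(q,.2))).round(1).tolist(),*[np.round(x,4) if i==0 else [y[2] for y in x] for i,x in enumerate(fit(q,.2,{c:D[c]}))])
    print("both",fit(q,.2,D))
# handle bar top: in side/top, search dark pixels -> triangulate from mask of handle
for c in P:
    m=eyes.masks_of(c,"door_handle")[:2]
    print(c,[(x["extent"],round(x["confidence"],2),int(x["region"].sum())) for x in m])
# pixels
c="top";print(I[c][235:275,304:328].mean(2).astype(int)[::2])
```

```text
2 side [[-1.8, 1.7], [-0.7, 0.8], [-0.5, 1.2], [-1.1, 1.0]] [ 0.6532  0.0834 -0.0995] [[0.4, -0.8], [0.0, 0.1], [-0.1, 0.2], [-0.3, 0.3]]
2 top [[0.5, 1.8], [0.6, 0.9], [1.2, 1.0], [1.1, 1.8]] [ 0.654   0.0846 -0.1012] [[-0.0, -0.0], [0.0, 0.0], [0.0, -0.0], [-0.0, 0.0]]
both (array([ 0.65378399,  0.08437559, -0.10059602]), [('side', 0, [0.5, -1.1]), ('side', 1, [0.1, -0.2]), ('side', 2, [-0.0, -0.1]), ('side', 3, [-0.2, -0.0]), ('top', 0, [0.1, 0.1]), ('top', 1, [0.1, 0.1]), ('top', 2, [0.1, 0.1]), ('top', 3, [0.1, 0.2])])
3 side [[-3.6, 3.9], [-1.0, 0.5], [0.3, 0.1], [-0.8, 1.2]] [ 0.653   0.0845 -0.0778] [[1.4, -3.3], [0.5, -0.1], [-0.6, 1.1], [-1.1, 0.1]]
3 top [[0.5, 1.8], [0.6, 0.9], [1.1, 0.9], [1.1, 1.8]] [ 0.6541  0.0847 -0.1011] [[-0.0, -0.0], [-0.0, -0.0], [0.1, 0.1], [-0.0, -0.0]]
both (array([ 0.65394444,  0.08464002, -0.09674455]), [('side', 0, [2.2, -3.3]), ('side', 1, [0.5, 0.0]), ('side', 2, [-0.7, 0.9]), ('side', 3, [-0.5, -0.2]), ('top', 0, [-0.1, 0.1]), ('top', 1, [-0.1, -0.0]), ('top', 2, [0.2, 0.0]), ('top', 3, [0.0, 0.2])])
side [([298.5, 182.8, 326.0, 280.2], 
[... 1381 characters left out ...]
30 135 106  27  42  52  46  22  72 132 130 133 134  76  80  82  82
   84  81  80  80  97 136]
 [129 128 129 117  19  24  20  18  23 106 132 126 131  76  70  78  80  77
   73  94  96 128 128 124]
 [129 131 130 136  98  56  60  73 110 133 131 127 131 128 133 100  95 133
  132 130 132 129 129 132]
 [127 128 128 127 127 127 128 125 127 128 123 126 123 127 124 127 124 127
  126 125 128 126 127 127]
 [130 130 129 132 128 128 128 128 128 129 128 125 130 128 125 129 125 126
  128 126 130 130 127 125]
 [127 128 132 129 128 126 128 131 129 129 128 128 128 130 130 126 127 130
  130 129 128 130 129 130]
 [130 131 127 128 131 127 129 127 129 126 130 128 128 130 130 126 131 128
  129 127 125 129 130 129]]
```

```bash
cat >> h.py <<'E'
BOX=np.array([.6537,.0843,-.1005])
def handle(a,q=BOX): return rz(q[2])@(np.array([-.075,.1])+rz(-a)@np.array([-.057,-.172]))+q[:2]
E
python3 - <<'E'
from h import *
a=ground("top",[310.3,259.5],.188);b=ground("top",[314.6,241],.188);print(a,b,np.degrees(np.arctan2(*(b-a)[::-1])))
for d in np.arange(.08,.3,.03): print(round(d,2),handle(d).round(4),np.degrees(BOX[2]-d).round(1),[proj(c,np.r_[handle(d),.188])[0].round(1).tolist() for c in P],[proj(c,np.r_[handle(d),.118])[0].round(1).tolist() for c in P])
E
```

```text
[0.49093457 0.03872104] [0.53227336 0.02859768] -13.760226332158156
0.08 [0.5022 0.0323] -10.3 [[306.1, 232.3], [313.1, 254.4]] [[307.0, 250.7], [312.9, 258.4]]
0.11 [0.4974 0.035 ] -12.1 [[304.0, 232.0], [311.9, 256.6]] [[305.0, 250.4], [311.8, 260.4]]
0.14 [0.4928 0.0378] -13.8 [[301.9, 231.7], [310.7, 258.7]] [[303.0, 250.1], [310.6, 262.4]]
0.17 [0.4882 0.0408] -15.5 [[299.8, 231.3], [309.4, 260.7]] [[301.0, 249.7], [309.4, 264.3]]
0.2 [0.4838 0.0439] -17.2 [[297.7, 230.9], [308.0, 262.8]] [[299.0, 249.3], [308.1, 266.2]]
0.23 [0.4794 0.0471] -18.9 [[295.7, 230.5], [306.6, 264.7]] [[297.0, 248.8], [306.7, 268.1]]
0.26 [0.4751 0.0505] -20.7 [[293.7, 230.0], [305.1, 266.7]] [[295.1, 248.3], [305.3, 269.9]]
0.29 [0.4709 0.054 ] -22.4 [[291.7, 229.4], [303.5, 268.6]] [[293.2, 247.8], [303.9, 271.7]]
```

Call:
{"api": "step_arm", "payload": {"targets": [[[-0.3,-0.3,-0.1,0,0,0,1],[-0.64,-0.64,-0.1,0,0,0,1],[-0.64,-0.64,-0.1,0,0,0,1],[-0.64,-0.64,-0.1,0,0,0,1],[-0.64,-0.64,-0.1,0,0,0,1],[-0.64,-0.64,-0.1,0,0,0,1],[-0.64,-0.64,-0.1,0,0,0,1],[-0.64,-0.64,-0.1,0,0,0,1],[-0.64,-0.64,0,0,0,0,1],[-0.64,-0.64,0,0,0,0,1]]]}}

```text
clock: 3.5
position: [0.4014, 0.2257, 0.2829]
tcp_rot: [0.168, 0.986, 0.001, 0.001]
ft_force: [1.6, -0.4, 0.4]
width: 0.085
gripper_force: 0.0
```

Call:
{"api": "step_arm", "payload": {"targets": [[[-0.64,-0.64,0,0,0,0,1],[-0.64,-0.64,0,0,0,0,1],[-0.64,-0.64,0,0,0,0,1],[-0.64,-0.64,0,0,0,0,1],[-0.39,-0.39,0,0,0,0,1],[0,0,0,0,0,-1,1],[0,0,0,0,0,-0.2,1],[0,0,0,0,0,0,1]]]}}

```text
clock: 4.3
position: [0.4909, 0.0401, 0.2824]
tcp_rot: [0.126, 0.992, 0.0, -0.0]
ft_force: [-0.2, 0.6, -0.0]
width: 0.0856
gripper_force: 0.0
```

```bash
cat >> h.py <<'E'
def goto(pos,yaw=None):
    """units to target in current tool axes (tool-y heading = yaw deg, mod 180)"""
    s=robot.state();Rt=R.from_quat(s["tcp_rot"]);M=Rt.as_matrix()
    d=M.T@(np.array(pos)-s["position"])/.05
    h=np.degrees(np.arctan2(M[1,1],M[0,1]))
    print("pos",s["position"].round(4),"yawY",h.round(2),"tilt",M[:,2].round(4),"F",s["ft_force"].round(1),"w",s["width"].round(4),"t",s["clock"].round(2),"q",s["joints"].round(2))
    print("units shift",d.round(3), "turn z units" ,None if yaw is None else -(((yaw-h+90)%180-90)/4).round(2))
E
python3 -c "
from h import *
goto([.4912,.0388,.150],75.6)
I=eyes.capture('side');J=eyes.capture('top')
cv2.imwrite('pics/a.png',np.hstack([I[170:320,230:400,::-1].repeat(2,0).repeat(2,1),J[170:320,230:400,::-1].repeat(2,0).repeat(2,1)]))"
```

```text
Traceback (most recent call last):
  File "h.py", line 45, in goto
    print("pos",s["position"].round(4),"yawY",h.round(2),"tilt",M[:,2].round(4),"F",s["ft_force"].round(1),"w",s["width"].round(4),"t",s["clock"].round(2),"q",s["joints"].round(2))
                                                                                                               ^^^^^^^^^^^^^^^^
AttributeError: 'float' object has no attribute 'round'
```

Call:
{"api": "step_arm", "payload": {"targets": [[[0,-0.02,0.5,0,0,0,1],[0,0,0.5,0,0,0,1],[0,0,0.5,0,0,0,1],[0,0,0.5,0,0,0,1],[0,0,0.4,0,0,0,1],[0,0,0.2,0,0,0,1],[0,0,0,0,0,0,1]]]}}

```text
clock: 5.0
position: [0.49, 0.0392, 0.1514]
tcp_rot: [0.126, 0.992, -0.0, -0.001]
ft_force: [0.6, 0.4, -0.4]
width: 0.0852
gripper_force: 0.0
```

Call:
{"api": "step_arm", "payload": {"targets": [[[0,0,0,0,0,0,0],[0,0,0,0,0,0,0],[0,0,0,0,0,0,0],[0,0,0,0,0,0,0],[0,0,0,0,0,0,0],[0,0,0,0,0,0,0],[0,0,0,0,0,0,0],[0,0,0,0,0,0,0]]], "newtons": 25}}

```text
clock: 5.8
position: [0.4921, 0.0397, 0.1529]
tcp_rot: [0.126, 0.992, 0.001, 0.001]
ft_force: [1.7, 5.1, 1.8]
width: 0.0112
gripper_force: 25.1
```

```bash
sed -i 's/s\["width"\].round(4)/round(float(s["width"]),4)/; s/s\["clock"\].round(2)/round(float(s["clock"]),2)/' h.py
python3 -c "
from h import *
goto([.4912,.0388,.150],75.6)
I=eyes.capture('side');J=eyes.capture('top')
cv2.imwrite('pics/a.png',np.hstack([I[170:320,230:400,::-1].repeat(2,0).repeat(2,1),J[170:320,230:400,::-1].repeat(2,0).repeat(2,1)]))"
```

```text
pos [0.4921 0.0397 0.1529] yawY 75.56 tilt [ 0.003   0.0016 -1.    ] F [1.7 5.1 1.8] w 0.0112 t 5.8 q [-0.2   0.5   0.11  1.98 -0.09  0.67  1.29]
units shift [ 0.014 -0.022  0.058] turn z units -0.01
```

View pics/a.png

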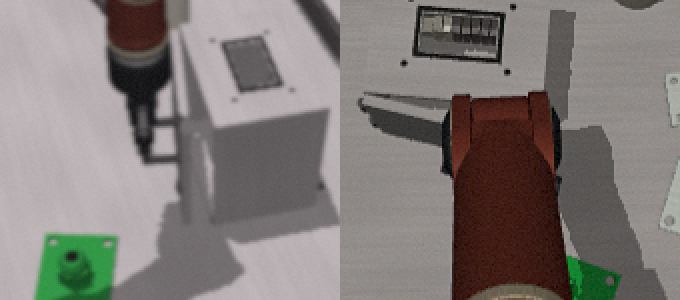

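Call:
{"api": "step_arm", "payload": {"targets": [[[0.059,0.022,0,0,0,0.25,0],[0.119,0.044,0,0,0,0.5,0],[0.178,0.066,0,0,0,0.75,0],[0.178,0.066,0,0,0,0.75,0],[0.178,0.066,0,0,0,0.75,0],[0.178,0.066,0,0,0,0.75,0],[0.178,0.066,0,0,0,0.75,0],[0.178,0.066,0,0,0,0.75,0],[0.178,0.066,0,0,0,0.75,0],[0.178,0.066,0,0,0,0.75,0]]]}}

```text
clock: 6.9
position: [0.4344, 0.1, 0.1529]
tcp_rot: [0.355, 0.935, 0.0, 0.002]
ft_force: [2.5, 1.1, 1.3]
width: 0.0116
gripper_force: 25.1
```

```bash
python3 -c "
from h import *
a=.147+np.radians(27);print(handle(a));goto(np.r_[handle(a),.15],75.6-27)"
```

```text
[0.43296024 0.09939758]
pos [0.4344 0.1    0.1529] yawY 48.37 tilt [ 3.5e-03 -5.0e-04 -1.0e+00] F [2.5 1.1 1.3] w 0.0116 t 6.9 q [-0.46  0.45  0.26  2.11 -0.19  0.61  0.78]
units shift [ 0.014 -0.029  0.058] turn z units -0.06
```

Call:
{"api": "step_arm", "payload": {"targets": [[[0.178,0.066,0,0,0,0.75,0],[0.178,0.066,0,0,0,0.75,0],[0.178,0.066,0,0,0,0.75,0],[0.178,0.066,0,0,0,0.75,0],[0.178,0.066,0,0,0,0.75,0],[0.178,0.066,0,0,0,0.75,0],[0.178,0.066,0,0,0,0.75,0],[0.178,0.066,0,0,0,0.75,0],[0.178,0.066,0,0,0,0.75,0],[0.178,0.066,0,0,0,0.75,0]]]}}

```text
clock: 7.9
position: [0.4093, 0.1899, 0.1529]
tcp_rot: [0.585, 0.811, -0.001, 0.0]
ft_force: [-0.3, 0.6, 5.3]
width: 0.0112
gripper_force: 25.4
```

Call:
{"api": "step_arm", "payload": {"targets": [[[0.178,0.066,0,0,0,0.75,0],[0.178,0.066,0,0,0,0.75,0],[0.178,0.066,0,0,0,0.75,0],[0.178,0.066,0,0,0,0.75,0],[0.178,0.066,0,0,0,0.75,0],[0.178,0.066,0,0,0,0.75,0],[0.178,0.066,0,0,0,0.75,0],[0.119,0.044,0,0,0,0.5,0],[0.1,0.037,0,0,0,0.4,0],[0,0,0,0,0,0,0]]]}}

```text
clock: 8.9
position: [0.4256, 0.2671, 0.1529]
tcp_rot: [0.744, 0.669, -0.001, -0.001]
ft_force: [-3.1, 2.2, 7.0]
width: 0.0111
gripper_force: 25.7
```

```bash
python3 -c "
from h import *
a=1.57;print(handle(a));goto(np.r_[handle(a),.15],np.degrees(BOX[2]-a)+90)"
```

```text
[0.42363943 0.26515778]
pos [0.4256 0.2671 0.1529] yawY -6.07 tilt [-2.4e-03  3.0e-04 -1.0e+00] F [-3.1  2.2  7. ] w 0.0111 t 8.9 q [-0.97  0.56  0.55  1.96 -0.43  0.74 -0.27]
units shift [-0.042 -0.034  0.058] turn z units -0.09
```

Call:
{"api": "step_arm", "payload": {"targets": [[[0,0,0,0,0,0,1],[0,0,0,0,0,0,1],[0,0,0,0,0,0,1],[0,0,0,0,0,0,1],[0,0,0,0,0,0,1],[0,0,0,0,0,0,1],[0,0,-0.3,0,0,0,1],[0,0,-0.5,0,0,0,1],[0,0,-0.7,0,0,0,1],[0,0,-0.7,0,0,0,1]]]}}

```text
clock: 9.9
position: [0.426, 0.2663, 0.2632]
tcp_rot: [0.744, 0.668, -0.001, 0.0]
ft_force: [1.1, 1.1, -0.4]
width: 0.0852
gripper_force: 0.0
```

Call:
{"api": "step_arm", "payload": {"targets": [[[0,0,-0.7,0,0,0,1],[-0.4,0.08,0,0,0,0,1],[-0.9,0.182,0,0,0,0,1],[-0.9,0.182,0,0,0,0,1],[-0.9,0.182,0,0,0,0,1],[-0.9,0.182,0,0,0,0,1],[-0.9,0.182,0,0,0,0,1],[-0.9,0.182,0,0,0,0,1],[-0.9,0.182,0,0,0,0,1],[-0.9,0.182,0,0,0,0,1]]]}}

```text
clock: 10.9
position: [0.4622, -0.121, 0.2974]
tcp_rot: [0.744, 0.669, 0.0, -0.0]
ft_force: [1.9, 0.8, -0.4]
width: 0.0853
gripper_force: 0.0
```

Call:
{"api": "step_arm", "payload": {"targets": [[[-0.9,0.182,0,0,0,0,1],[-0.9,0.182,0,0,0,0,1],[-0.68,0.14,0,0,0,0,1],[0,0,0,0,0,1,1],[0,0,0,0,0,1,1],[0,0,0,0,0,1,1],[0,0,0,0,0,0.3,1],[0,0,0,0,0,0,1]]]}}

```text
clock: 11.7
position: [0.4742, -0.2452, 0.2972]
tcp_rot: [0.815, 0.579, -0.0, -0.0]
ft_force: [-0.4, 0.6, 0.9]
width: 0.0855
gripper_force: 0.0
```

Run:
```python
from h import *
goto([.4736,-.2449,.020],np.degrees(-.336))
I={c:eyes.capture(c) for c in P}
for c in P: print(c,marks(c,"door_handle")[:1],proj(c,np.r_[handle(1.57),.165]))
# door + plate crops with overlay
qp=np.array([.4736,-.2449,-.336]);Q=np.r_[pts(qp,.006),[[qp[0],qp[1],.052]]]
hd=np.array([[*handle(1.57),.188],[*handle(1.57),.118]])
g=lambda c,ctr,X:crop(I[c],c,ctr,P3=X)
cv2.imwrite("pics/b.png",np.vstack([np.hstack([g(c,proj(c,Q[:1])[0],Q) for c in P]),np.hstack([g(c,proj(c,hd[:1])[0],hd) for c in P])]))
```

```text
pos [ 0.4742 -0.2452  0.2972] yawY -19.25 tilt [-5.e-04  0.e+00 -1.e+00] F [-0.4  0.6  0.9] w 0.0855 t 11.7 q [-0.09  0.47  0.81  1.69 -0.37  1.14  0.49]
units shift [ 2.000e-03 -1.100e-02  5.544e+00] turn z units 0.0
side [[255.2 188.1]] [[255.35514067 188.29629117]]
top [[435.  295.2]] [[209.66975695 291.81616571]]
```

View pics/b.png

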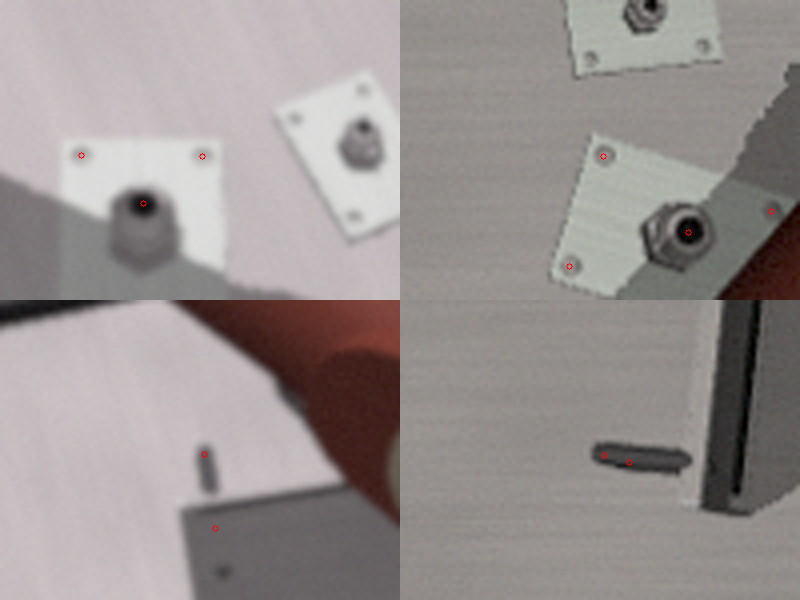

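The model marks land on the holes, the gland and the opened handle, so the door is at about 1.57 rad. Next I descend onto the gland.

Call:
{"api": "step_arm", "payload": {"targets": [[[0,0,0.6,0,0,0,1],[0,-0.01,0.9,0,0,0,1],[0,0,0.9,0,0,0,1],[0,0,0.9,0,0,0,1],[0,0,0.9,0,0,0,1],[0,0,0.6,0,0,0,1],[0,0,0.4,0,0,0,1],[0,0,0.2,0,0,0,1],[0,0,0.1,0,0,0,1],[0,0,0,0,0,0,1]]]}}

```text
clock: 12.9
position: [0.4741, -0.2454, 0.0225]
tcp_rot: [0.816, 0.579, 0.0, 0.0]
ft_force: [-0.1, -0.0, 0.1]
width: 0.0854
gripper_force: 0.0
```

Call:
{"api": "step_arm", "payload": {"targets": [[[0,0,0,0,0,0,0.7],[0,0,0,0,0,0,0.5],[0,0,0,0,0,0,0.3],[0,0,0,0,0,0,0],[0,0,0,0,0,0,0],[0,0,0,0,0,0,0],[0,0,0,0,0,0,0],[0,0,0,0,0,0,0]]], "newtons": 60}}

```text
clock: 13.7
position: [0.4744, -0.2454, 0.0234]
tcp_rot: [0.816, 0.579, 0.001, 0.001]
ft_force: [0.0, 1.0, 4.8]
width: 0.039
gripper_force: 62.5
```

```bash
python3 -c "
from h import *
goto([.4736,-.2449,.28],-19.25)"
```

```text
pos [ 0.4744 -0.2454  0.0234] yawY -19.29 tilt [ 1.8e-03 -5.0e-04 -1.0e+00] F [0.  1.  4.8] w 0.039 t 13.7 q [ 0.13  0.81  0.49  1.96 -0.73  0.55  0.79]
units shift [ 5.000e-03 -1.000e-02 -5.132e+00] turn z units -0.01
```

Call:
{"api": "step_arm", "payload": {"targets": [[[0,0,-0.2,0,0,0,0],[0,0,-0.4,0,0,0,0],[0,0,-0.6,0,0,0,0],[0,0,-0.8,0,0,0,0],[0,0,-0.8,0,0,0,0],[0,0,-0.8,0,0,0,0],[0,0,-0.8,0,0,0,0],[0,0,-0.8,0,0,0,0],[0,0,-0.5,0,0,0,0],[0,0,-0.3,0,0,0,0]]]}}

```text
clock: 14.7
position: [0.4731, -0.2452, 0.3243]
tcp_rot: [0.816, 0.578, 0.0, 0.0]
ft_force: [0.4, -0.5, -4.5]
width: 0.0388
gripper_force: 61.6
```

Call:
{"api": "step_arm", "payload": {"targets": [[[0.3,0.05,0,0,0,-0.5,0],[0.6,0.1,0,0,0,0,0],[0.75,0.12,0,0,0,0,0],[0.75,0.12,0,0,0,0,0],[0.75,0.12,0,0,0,0,0],[0.75,0.12,0,0,0,0,0],[0.75,0.12,0,0,0,0,0],[0.75,0.12,0,0,0,0,0],[0.7,0.12,0,0,0,0,0],[0.6,0.12,0,0,0,0,0]]]}}

```text
clock: 15.7
position: [0.6261, 0.0629, 0.3192]
tcp_rot: [0.804, 0.595, -0.002, -0.003]
ft_force: [-0.3, 0.3, -4.6]
width: 0.039
gripper_force: 61.5
```

```bash
python3 -c "
from h import *
goto([.6537,.0843,.2900],np.degrees(BOX[2]))"
```

```text
pos [0.6261 0.0629 0.3192] yawY -17.03 tilt [-0.0058  0.0023 -1.    ] F [-0.3  0.3 -4.6] w 0.039 t 15.7 q [-0.55  0.62  0.78  1.38 -0.44  1.32 -0.06]
units shift [0.57  0.407 0.582] turn z units -2.82
```

Call:
{"api": "step_arm", "payload": {"targets": [[[0.4,0.3,0,0,0,0,0],[0.15,0.1,0.2,0,0,-0.6,0],[0,0,0.2,0,0,-0.9,0],[0,0,0.2,0,0,-0.9,0],[0,0,0,0,0,-0.4,0],[0,0,0,0,0,0,0],[0,0,0,0,0,0,0]]]}}

```text
clock: 16.4
position: [0.654, 0.0787, 0.2922]
tcp_rot: [0.744, 0.668, -0.0, -0.0]
ft_force: [-0.6, -0.3, -4.3]
width: 0.0389
gripper_force: 61.6
```

```bash
cat > chk.py <<'E'
from h import *
import sys
g=float(sys.argv[1]) # tcp z - underside
goto([.6537,.0843,float(sys.argv[2])+g],np.degrees(BOX[2]))
s=robot.state();z=s["position"][2]-g+.006
q=np.r_[s["position"][:2],np.arctan2(*R.from_quat(s["tcp_rot"]).as_matrix()[[1,0],1])]
I={c:eyes.capture(c) for c in P};D={c:marks(c,"hole0") for c in P}
for c in P: print(c,[np.round(v,4) if i==0 else v for i,v in enumerate(fit(q,z,{c:D[c]},tol=12))])
rect=np.array([[50,70],[50,-70],[-50,-70],[-50,70]])/1e3
X=np.r_[pts(q,z),pts(q,z,rect),pts(BOX,.2)]
cv2.imwrite(sys.argv[3],np.hstack([crop(I[c],c,proj(c,X[:4].mean(0))[0],w=80,h=100,s=5,P3=X) for c in P]))
E
python3 chk.py .0234 .215 pics/c.png
```

```text
pos [0.654  0.0787 0.2922] yawY -6.11 tilt [-4.e-04  2.e-04 -1.e+00] F [-0.6 -0.3 -4.3] w 0.0389 t 16.4 q [-0.52  0.67  0.71  1.33 -0.44  1.29  0.09]
units shift [ 0.11  -0.018  1.075] turn z units -0.09
side [array([ 0.6501,  0.0743, -0.071 ]), [('side', 0, [-1.1, 1.9]), ('side', 1, [2.2, 0.0]), ('side', 2, [-0.8, -1.7]), ('side', 3, [0.5, 0.1])]]
top [array([ 0.6447,  0.0822, -0.1071]), [('top', 1, [0.0, -0.0])]]
```

View pics/c.png

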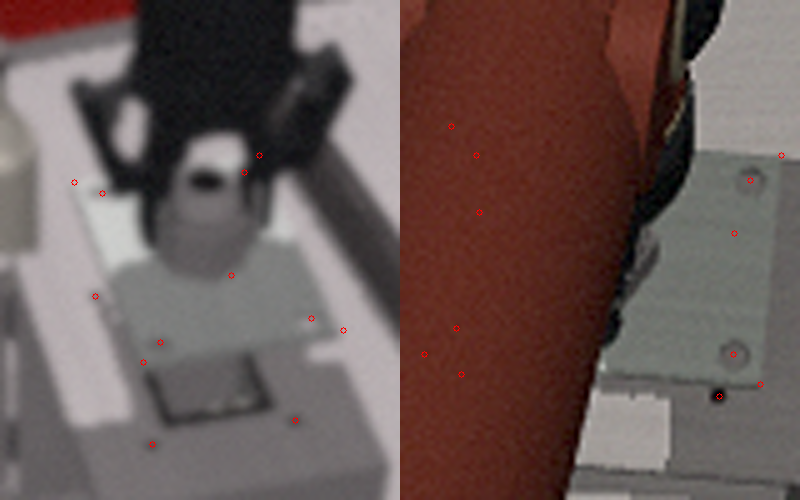

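Call:
{"api": "step_arm", "payload": {"targets": [[[0.11,-0.018,0.1,0,0,-0.09,0],[0,0,0.2,0,0,0,0],[0,0,0.2,0,0,0,0],[0,0,0.2,0,0,0,0],[0,0,0.2,0,0,0,0],[0,0,0.1,0,0,0,0],[0,0,0.05,0,0,0,0],[0,0,0,0,0,0,0],[0,0,0,0,0,0,0]]]}}

```text
clock: 17.5
position: [0.6542, 0.0837, 0.2403]
tcp_rot: [0.742, 0.671, 0.0, 0.0]
ft_force: [-0.1, -0.0, -4.2]
width: 0.0388
gripper_force: 61.7
```

```bash
python3 chk.py .0234 .2155 pics/d.png
```

```text
pos [0.6542 0.0837 0.2403] yawY -5.74 tilt [ 1.1e-03 -2.0e-04 -1.0e+00] F [-0.1 -0.  -4.2] w 0.0388 t 17.5 q [-0.52  0.71  0.69  1.41 -0.47  1.18  0.12]
units shift [ 0.012 -0.011  0.028] turn z units 0.0
side [array([ 0.6483,  0.079 , -0.1524]), [('side', 0, [-0.1, -0.1]), ('side', 1, [1.3, 0.1]), ('side', 2, [-1.0, -0.5]), ('side', 3, [-0.0, 0.5])]]
top [array([ 0.6513,  0.0825, -0.1187]), [('top', 1, [-0.0, 0.1]), ('top', 2, [0.0, -0.1])]]
```

View pics/d.png

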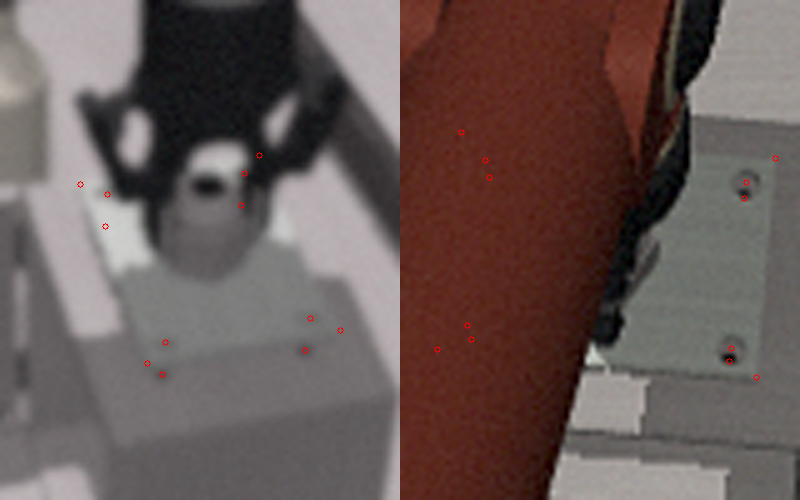

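Call:
{"api": "step_arm", "payload": {"targets": [[[0.012,-0.01,0.02,0,0,0,0],[0,0,0,0,0,0,0],[0,0,0,0,0,0,0],[0,0,0,0,0,0,0]]]}}

```text
clock: 18.1
position: [0.6534, 0.0845, 0.2388]
tcp_rot: [0.742, 0.671, -0.0, 0.0]
ft_force: [-0.0, -0.6, -5.1]
width: 0.0388
gripper_force: 61.7
```

```bash
cat > z.py <<'E'
from h import *
goto([.6537,.0843,.2389],np.degrees(BOX[2]))
s=robot.state();z=s["position"][2]-.0234
q=np.r_[s["position"][:2],BOX[2]]
rect=np.array([[50,70],[50,-70],[-50,-70],[-50,70]])/1e3
# average frames to cut noise
def rim(z): 
    a=np.linspace(0,2*np.pi,16,endpoint=False);return np.vstack([pts(q,z,H[i]+.006*np.c_[np.cos(a),np.sin(a)]) for i in (1,2)])
out=[]
for c,o in(("top",(26,3)),("side",(3,20))):
    I=np.mean([eyes.capture(c).astype(float) for _ in range(4)],0);I=np.clip((I-20)*1.5,0,255).astype(np.uint8)
    X=np.r_[rim(z+.006),pts(q,z+.006,rect),pts(BOX,.2)]
    out.append(crop(I,c,proj(c,np.r_[q[:2],z])[0]+o,w=40,h=50,s=10,P3=X,col=(0,0,255)))
for o in out:pass
cv2.imwrite("pics/e.png",np.hstack(out))
E
python3 z.py
```

```text
pos [0.6534 0.0845 0.2388] yawY -5.74 tilt [-0. -0. -1.] F [-0.  -0.6 -5.1] w 0.0388 t 18.1 q [-0.52  0.71  0.69  1.41 -0.47  1.18  0.12]
units shift [-0.003  0.006 -0.002] turn z units 0.01
```

View pics/e.png

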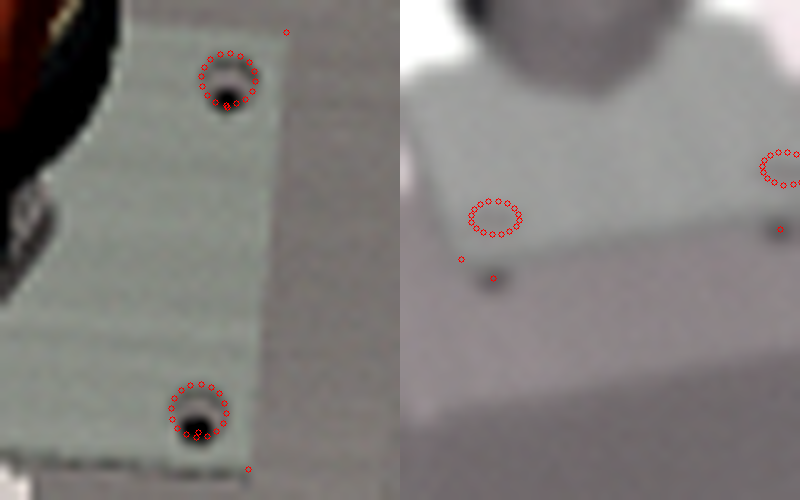

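The top view shows both visible screw holes within about 1 mm of the model, with the taps visible through them. The plate is level and its underside is about 15 mm above the roof.

```bash
python3 -c "
from station import order
print(order.job_done())"
```

```text
the job is handed in; nothing more can be done
None
```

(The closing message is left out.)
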